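# Send the developed test cassette into the reader and start the reading

## Robot

A 7-joint arm with a two-finger parallel gripper is mounted at the origin on the work surface. World frame = base frame: x ahead of the robot, y to its left, z up, the work surface at z = 0. Lengths are in m, angles in rad, forces in N, time in s.
With the tool pointing down it reaches from about 0.425 to 0.875 m from the base axis. Payload 4.7 kg.
Tool frame: the origin (TCP) lies at the very end of the fingers, on their centre line; the grasp point (between the pads) lies 19 mm behind it; z points along the fingers, y is the direction in which the jaws open and shut (so a half turn about z gives the same grasp; the last joint's range is limited). The gripper opens to 87 mm and grips with 3 to 60 N. Pads are 19 mm wide; open, the fingers measure 117 mm over their backs; the gripper's body (75 mm by 190 mm) begins 51 mm behind the grasp point.
Start: joints at [-1.204, 0.321, -0.07, 1.45, 0.023, 1.371, -0.057], TCP at [0.225, 0.61, 0.223] pointing down, gripper open.
Joint ranges: [-2.86, 2.86], [-0.3, 2.09], [-1.38, 1.24], [0.06, 2.45], [-1.56, 4.7], [0.09, 2.05], [-2.69, 2.69]. Speed limits (rad/s): [2.57, 2.57, 3.14, 3.14, 3.14, 3.14, 3.14].

## Interface

Orientations are given as a rotation vector (axis times angle).
In Python, from plant import arm gives the robot as it stands. The module is installed in compiled form; this text tells all that it offers.
- The arm moves only by the tool apply_moves, never from a script. Its argument "deltas" is a list of rows, each an object of numbers: "tx", "ty", "tz": the shift along the world's x, y, z in m; "ax", "ay", "az": the turn, a rotation vector about the world's x, y, z in degrees. In form: [{"tx": .., "ty": .., "tz": .., "ax": .., "ay": .., "az": ..}, ...]. A call has 1 to 20 rows; each row is the pose to reach, as a shift and turn from the pose measured when the call began; what a row does not reach only later rows make up. A row lasts 1/12 s, in which the tool goes at most 41.7 mm and 7.16 degrees, less where a joint would pass 70% of its speed; a pose out of reach is approached as far as the arm can. A call with a gripper value outside its range is refused whole. "grip" is the opening, from 0 (shut) to 1 (fully open), set as the call begins (left out, the last holds). The fingers move at their own pace and stop on an object; "squeeze" is the grip in N (left out, the last holds). Time passes only in rows, so rows that repeat a pose let the fingers close. It gives the time, the measured TCP pose, the force and the opening at its end, in the units of the state.
- arm.read_state(): the state, without advancing time (a new reading comes with each control period).
- arm.get_image(name): name is "side" or "top" or "wrist"; returns the picture (420x560x3 uint8, red, green, blue); there is no depth.
- arm.camera_params(name): a dict with "fx", "fy", "cx", "cy" (pixels), "R" (3x3) and "t" (3): a world point X has camera coordinates R X + t. Camera axes: x right, y down, z forward; pixel columns grow to the right and rows downward; lengths in m; the calibration is good to about 2 mm. A picture is of the moment at which its call begins: read the wrist's pose just before it. camera_params takes no time and is no camera call; for the wrist camera it gives the pose at the moment of the call.
- arm.job_done(): hands the job in, once; it reports no verdict.
The state is a dict: "t": time; "joint_positions": joint angles; "qvel": joint speeds; "joint_efforts": joint torques, N m; "ee_pos": TCP position; "tool_rot": TCP orientation; "contact_force": force on the tool from outside, world axes, zero at the start; "ft_torque": the same for the moment, N m; "grip_width": finger opening in m.
Only numpy, scipy, OpenCV 4.12 (cv2) and the standard library are available. Lean on these libraries where they do the work, as an engineer would, in place of code of your own. Each camera call takes 0.05 s, during which the arm holds its last target.

## Task

The test cassette with the red end has finished developing and is to be read: with the fingertips push the front of the reader drawer it lies in past its catch, without ramming it, and let go so that the drawer springs back a little and stays latched at its middle (reading) position; only then press the green start key. The drawer with the blue-ended cassette stays out, because that test is still developing. Lift nothing: both cassettes stay lying in their drawers, and the things standing round the reader stay where they are.

Things in the scene. Friction and masses are not known exactly. Their poses are not given: they have to be found in the camera images.
- reader: White and blue bench-top test reader, 280 wide, 220 deep, fixed. Origin: underside, middle of the front face (drawer side). x runs level into the machine (push direction), y to the left as seen facing its front, z up. A flat deck 60 mm high covers the front 105 mm; behind it a sloping screen rises to the 100 mm high rear. Drawers stick out of the front at y = +66 (left) and -66 mm (right).
- left_release (a point): Middle of the top of the small grey release key over the left drawer, 34 x 14 mm, 64 mm above the bench, 4 mm proud of the deck, 20 mm behind the reader's front face. Not needed: pressed 4 mm down (about 12 N) it unlatches that drawer, which springs out again.
- right_release (a point): Middle of the top of the small grey release key over the right drawer, 34 x 14 mm, 64 mm above the bench, 4 mm proud of the deck, 20 mm behind the reader's front face. Not needed: pressed 4 mm down (about 12 N) it unlatches that drawer, which springs out again.
- left_push (a point): Middle of the grey finger mark on the front face of the left drawer, 34 mm above the bench; moves with the drawer. The drawer front is an upright white plate 64 mm wide, 8 mm thick, from 12 to 52 mm above the bench. It is 90 mm before the reader's front face when out, 40 mm when latched, 20 mm at the stop.
- right_push (a point): The same point on the right drawer.
- drawer_left (a joint): Travel of the left drawer in m: 0 = out, 0.050 = latched at the middle (reading) position, 0.070 = hard stop. Its spring pushes outwards, 2 N at 0 to 6 N at 0.070, plus damping of 1.4 N per 0.1 m/s. Let go from beyond 0.055 it comes back onto a sprung stop pin and stays at 0.050; let go sooner, it springs all the way out. Riding over the pin (0.03 to 0.05) takes up to 2 N more.
- drawer_right (a joint): Travel of the right drawer, the same mechanism and values.
- cassette_red: White plastic test cassette, 70 x 20 x 6 mm, 15 g, with a 26 mm long red band round the end nearer the drawer front; loose in the 4 mm deep recess of one of the two drawers (which one varies). Origin: centre of its underside, 22 mm above the bench; x along its length, into the reader. With its drawer out it lies 44 mm before the reader's front face.
- cassette_blue: The same cassette with a blue band, in the other drawer.
- start_key_top (a point): Centre of the top of the round green start key (24 mm diameter, top 72 mm above the bench) in a grey ring of 40 mm diameter, 62 mm high.
- start_key (a joint): Depth of the start key in m: 0 = up, 0.006 = fully down; sprung, about 1.5 N at the top to 5 N fully down; it counts as pressed beyond 0.003.
- dropper: Small white buffer dropper bottle with green cap, 24 mm diameter, 64 mm high, loose, standing beside the left drawer, about 175 mm left of the reader's middle. Origin at its underside.
- jar: White specimen jar with black cap, 56 mm diameter, 85 mm high, loose, to the right of the reader. Origin at its underside.
- timer: Square white timer lying flat, 56 x 56 x 20 mm, loose, to the left of the reader. Origin at its underside.
- pipette: White and blue hand pipette lying on the bench, about 236 mm long, 38 mm high, loose. Origin under the middle of its length, x towards its tip.
- tube_rack: Blue tube rack, 70 x 200 mm, 92 mm high with its capped tubes, fixed, to the far left. Origin at its underside.
- kit_box: White and purple carton of test pouches, 130 x 90 x 75 mm, loose, to the right. Origin at its underside.

How it is judged:
On the way, in this order (a step that is already met when the one before it is completed fails the run):
1. the drawer with the red-ended cassette, pushed past its catch and let go, has come back and stays latched at its middle position (((y of cassette_red in the frame of reader above 0 m and value of joint drawer_left between 0.046 and 0.054 m) or (y of cassette_red in the frame of reader below 0 m and value of joint drawer_right between 0.046 and 0.054 m)) and contact force between the fingers and drawer_left below 0.3 N and contact force between the fingers and drawer_right below 0.3 N), for 0.2 s.
2. the start key is pressed (((y of cassette_red in the frame of reader above 0 m and value of joint drawer_left between 0.046 and 0.054 m) or (y of cassette_red in the frame of reader below 0 m and value of joint drawer_right between 0.046 and 0.054 m)) and value of joint start_key above 0.003 m), for 0.05 s.
At the end, for the whole second after the job is handed in: The red-ended cassette's drawer rests latched at 46 to 54 mm of travel, untouched, its cassette flat in the recess (within 5 mm); the other drawer is out (under 4 mm) with its cassette flat in it; the start key was pressed after the latching and is up again (all of step 1 and ((y of cassette_red in the frame of reader above 0 m and value of joint drawer_right below 0.004 m) or (y of cassette_red in the frame of reader below 0 m and value of joint drawer_left below 0.004 m)) and value of joint start_key below 0.0015 m and ((y of cassette_red in the frame of reader above 0 m and x of cassette_red in the frame of left_push between 0.041 and 0.051 m) or (y of cassette_red in the frame of reader below 0 m and x of cassette_red in the frame of right_push between 0.041 and 0.051 m)) and height (world z) of each of cassette_red, cassette_blue below 0.026 m and linear speed of cassette_red below 0.02 m/s).
It fails at once if a cassette is lifted or tipped out of its drawer ((height (world z) of cassette_red above 0.03 m or angle between cassette_red's own z axis and vertical above 0.2 rad) or (height (world z) of cassette_blue above 0.03 m or angle between cassette_blue's own z axis and vertical above 0.2 rad)).
It fails at once if the drawer with the blue-ended cassette is pushed in or its cassette moved (((y of cassette_red in the frame of reader above 0 m and value of joint drawer_right above 0.008 m) or (y of cassette_red in the frame of reader below 0 m and value of joint drawer_left above 0.008 m)) or distance of cassette_blue from where it was at the start of the episode above 0.01 m).
It fails at once if the start key is pressed while the drawer with the red-ended cassette is not latched (value of joint start_key above 0.003 m and ((y of cassette_red in the frame of reader above 0 m and value of joint drawer_left below 0.045 m) or (y of cassette_red in the frame of reader below 0 m and value of joint drawer_right below 0.045 m))).
It fails at once if a drawer is rammed (pushed with more than 45 N) (contact force between the fingers and drawer_left above 45 N or contact force between the fingers and drawer_right above 45 N).
It fails at once if a thing standing by is moved more than 20 mm (distance of any of dropper, jar, timer, pipette, kit_box from where it was at the start of the episode above 0.02 m).
It also fails if it takes over 42 s, if anything falls off the work surface, if the arm or the gripper's body presses on something with over 40 N, if the wrist force passes 120 N, or if a joint passes its speed limit or range.

## Working session

There is one attempt and no reset: what is moved stays moved. The work goes in short steps, Python scripts to look and compute and a tool call to move; the robot and the scene stay as the last step left them, time stands still between calls to the robot, and variables do not carry over. Pictures are saved under pics/ and viewed, and the job is handed in when it is done.

Besides the shell and the picture viewer there is one more tool, called after "Request:" as a command line: name --argument value ..., lists and objects as JSON in quotes. apply_moves: Moves the arm, as the interface text tells. Its arguments: {"type":"object","properties":{"deltas":{"type":"array"},"grip":{"type":"number"},"squeeze":{"type":"number"}},"required":["deltas"]}

```bash
mkdir -p pics; python3 - <<'E'
from plant import arm
import cv2
s=arm.read_state();print(s)
for n in ["side","top","wrist"]:
    p=arm.camera_params(n);print(n,p)
    im=arm.get_image(n);cv2.imwrite(f"pics/{n}0.png",im[:,:,::-1])
E
```

```text
{'t': 0.0, 'joint_positions': array([-1.20388429,  0.3218611 , -0.07006898,  1.45170836,  0.02259108,
        1.37078057, -0.05691001]), 'qvel': array([ 0.00086711, -0.00114834,  0.00017481,  0.00023474,  0.00041032,
       -0.00061972,  0.00114976]), 'joint_efforts': array([ 1.47764426e-04, -4.91292965e+01, -4.03563436e-01, -3.12526166e+01,
       -6.38159411e-02,  4.35472280e-02,  1.62308652e-04]), 'ee_pos': array([0.22445765, 0.60941271, 0.22141989]), 'tool_rot': array([-5.51274446e-01, -3.09258939e+00,  3.06989306e-03]), 'contact_force': array([ 0.91672236, -1.00759624,  0.07631904]), 'ft_torque': array([ 0.00973761, -0.01859534,  0.01829554]), 'grip_width': 0.08713126075872998}
side {'fx': 521.5533282483049, 'fy': 521.5533282483049, 'cx': 279.69039675432714, 'cy': 210.3165588197361, 'R': array([[ 0.87661836, -0.48118028, -0.00240572],
       [-0.24536648, -0.44269886, -0.86244595],
       [ 0.41392697,  0.75662624, -0.50614346]]), 't': array([-0.48274129,  0.22631337,  1.2418746 ])}
top {'fx': 528.6934599377678, 'fy': 528.6934599377678, 'cx': 280.5855585102007, 'cy': 210.61270402185744, 'R': array([[-0.01727659, -0.99979684, -0.01038211],
       [-0.98665817,  0.01872894, -0.16172472],
       [ 0.16188631,  0.00744955, -0.9867813 ]]), 't': array([0.04163335, 0.55246052, 1.65231266])}
wrist {'fx': 371.9595507806624, 'fy': 371.9595507806624, 'cx': 275.4455502448795, 'cy': 206.2779723842448, 'R': array([[ 3.43822529e-01,  9.39034389e-01, -6.96630313e-04],
       [ 8.93803207e-01, -3.27033719e-01,  3.06862791e-01],
       [ 2.87926892e-01, -1.06128991e-01, -9.51753509e-01]]), 't': array([-0.64982723, -0.03815928,  0.39014377])}
```

View pics/top0.png

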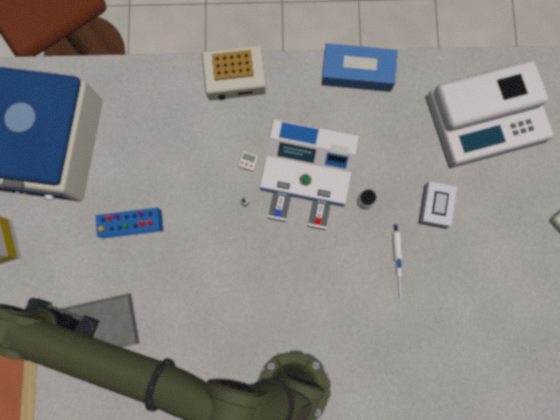

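View pics/side0.png

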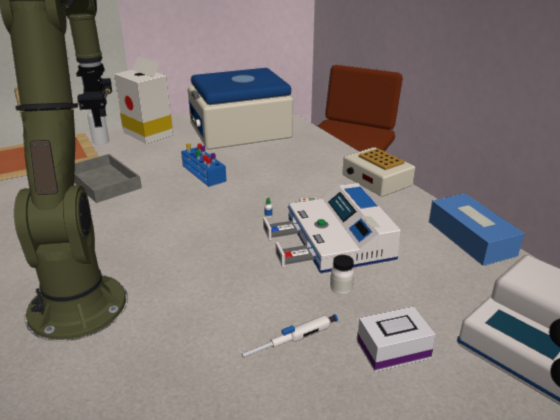

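View pics/wrist0.png

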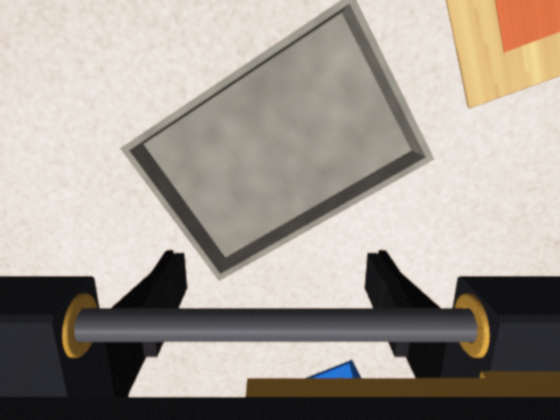

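Top view: the red band is at about (318,221) in the right drawer, the blue band at (279,212) in the left, and the green key at (305,180). The jar is at (368,198). Next I measure these points.

```bash
cat > h.py <<'E'
import numpy as np,cv2
from plant import arm
def ray(p,u,v,z):
    R,t=p["R"],p["t"];c=-R.T@t
    d=R.T@np.array([(u-p["cx"])/p["fx"],(v-p["cy"])/p["fy"],1]);return c+d*(z-c[2])/d[2]
def proj(p,X):
    q=p["R"]@np.array(X)+p["t"];return q[0]/q[2]*p["fx"]+p["cx"],q[1]/q[2]*p["fy"]+p["cy"]
def tri(ps,uvs):
    A=[];b=[]
    for p,(u,v) in zip(ps,uvs):
        for k,(f,c,w) in enumerate([(p["fx"],p["cx"],u),(p["fy"],p["cy"],v)]):
            r=p["R"][k]*f-(w-c)*p["R"][2];A.append(r);b.append(-(p["t"][k]*f-(w-c)*p["t"][2]))
    return np.linalg.lstsq(np.array(A),np.array(b),rcond=None)[0]
def blob(im,col,roi):
    h=cv2.cvtColor(im,cv2.COLOR_RGB2HSV).astype(int);H,S,V=h[...,0],h[...,1],h[...,2]
    m=(S>110)&(V>50)&{"red":(H<8)|(H>172),"blue":(H>100)&(H<125),"green":(H>45)&(H<95)}[col]
    x0,y0,x1,y1=roi;k=np.zeros_like(m);k[y0:y1,x0:x1]=1;m&=k
    n,l,st,c=cv2.connectedComponentsWithStats(m.astype(np.uint8));return [(st[i,4],c[i].round(2)) for i in range(1,n) if st[i,4]>5]
E
python3 - <<'E'
from h import *
T=cv2.imread("pics/top0.png")[:,:,::-1].copy();S=cv2.imread("pics/side0.png")[:,:,::-1].copy()
pt,ps=arm.camera_params("top"),arm.camera_params("side")
for n,rt,rs,z in [("red",(305,205,335,235),(275,240,310,270),.028),("blue",(265,200,295,222),(262,215,298,240),.028),("green",(290,165,320,195),(305,210,335,235),.072)]:
    a=blob(T,n,rt);b=blob(S,n,rs);print(n,a,b)
    if a:
        A=max(a,key=lambda q:q[0])[1];print(" top ray",ray(pt,*A,z).round(4))
    if b:
        B=max(b,key=lambda q:q[0])[1];print(" side ray",ray(ps,*B,z).round(4))
    if a and b: print(" tri",tri([pt,ps],[A,B]).round(4))
cv2.imwrite("pics/tz.png",cv2.resize(T[110:240,230:390],None,fx=4.6,fy=4.6,interpolation=cv2.INTER_CUBIC)[:,:,::-1])
cv2.imwrite("pics/sz.png",cv2.resize(S[170:300,240:410],None,fx=4.5,fy=4.5,interpolation=cv2.INTER_CUBIC)[:,:,::-1])
E
```

```text
red [(np.int32(38), array([317.68, 220.45]))] [(np.int32(36), array([287.83, 254.22]))]
 top ray [ 0.5215 -0.0876  0.028 ]
 side ray [ 0.5234 -0.0945  0.028 ]
 tri [ 0.5241 -0.0887  0.0237]
blue [(np.int32(37), array([277.62, 212.51]))] [(np.int32(6), array([290.5, 218. ])), (np.int32(28), array([274.54, 228.39]))]
 top ray [0.5499 0.0415 0.028 ]
 side ray [0.5528 0.0342 0.028 ]
 tri [0.5531 0.0405 0.0239]
green [(np.int32(31), array([305.32, 178.9 ]))] [(np.int32(38), array([321.16, 222.45]))]
 top ray [ 0.6497 -0.0492  0.072 ]
 side ray [ 0.6461 -0.0621  0.072 ]
 tri [ 0.6528 -0.0501  0.0632]
```

View pics/tz.png

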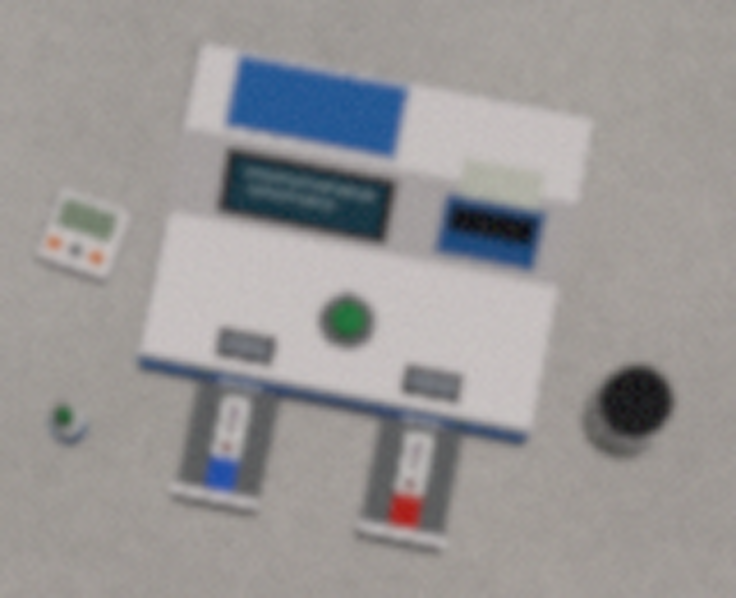

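View pics/sz.png

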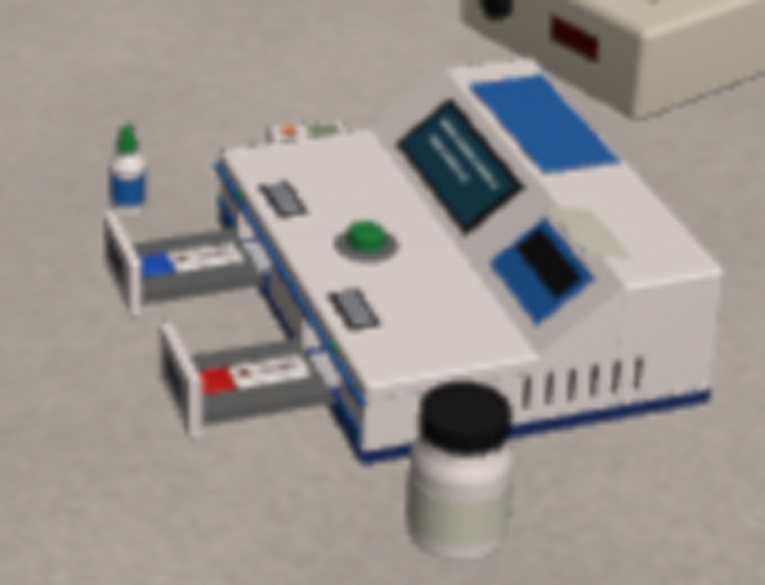

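Spacing between the bands is 0.132 m, which matches, so the reader's yaw is about -12.4°. The red drawer is the right one. I'll hover with the gripper shut for a wrist-camera refinement.

Request:
apply_moves --deltas '[{"tx":0.012,"ty":-0.034},{"tx":0.024,"ty":-0.068},{"tx":0.036,"ty":-0.102},{"tx":0.048,"ty":-0.136},{"tx":0.06,"ty":-0.17},{"tx":0.072,"ty":-0.204,"az":1},{"tx":0.084,"ty":-0.238,"az":2},{"tx":0.096,"ty":-0.272,"az":3},{"tx":0.108,"ty":-0.306,"az":4},{"tx":0.12,"ty":-0.34,"az":5},{"tx":0.132,"ty":-0.374,"az":6},{"tx":0.144,"ty":-0.408,"az":7},{"tx":0.156,"ty":-0.442,"az":7.7},{"tx":0.168,"ty":-0.476,"az":7.7},{"tx":0.18,"ty":-0.51,"az":7.7},{"tx":0.192,"ty":-0.544,"az":7.7},{"tx":0.204,"ty":-0.578,"az":7.7},{"tx":0.216,"ty":-0.612,"az":7.7},{"tx":0.228,"ty":-0.646,"az":7.7},{"tx":0.235,"ty":-0.68,"az":7.7}]' --grip 0

```text
invalid input at $.deltas[0]: expected keys tx, ty, tz, ax, ay, az
```

```bash
python3 - <<'E'
from h import *
s=arm.read_state();print(s["t"],s["ee_pos"],s["tool_rot"],s["grip_width"],s["contact_force"])
p=arm.camera_params("wrist");im=arm.get_image("wrist");np.save("w1.npy",im);import pickle;pickle.dump(p,open("w1.pkl","wb"))
cv2.imwrite("pics/w1.png",im[:,:,::-1]);print(-p["R"].T@p["t"])
for n,z in [("red",.028),("blue",.028),("green",.072)]:
    for a,c in blob(im,n,(0,0,560,420)):
        if a>200: print(n,a,c,ray(p,*c,z).round(4))
E
```

```text
0.15 [0.2244893  0.60956856 0.22175303] [-5.51246164e-01 -3.09270139e+00  2.21314952e-03] 0.08724755341444589 [-0.21518696 -0.74251232 -0.27141709]
[0.14520973 0.63917166 0.38272269]
blue 444 [339.35 371.68] [0.4691 0.6    0.028 ]
```

View pics/w1.png

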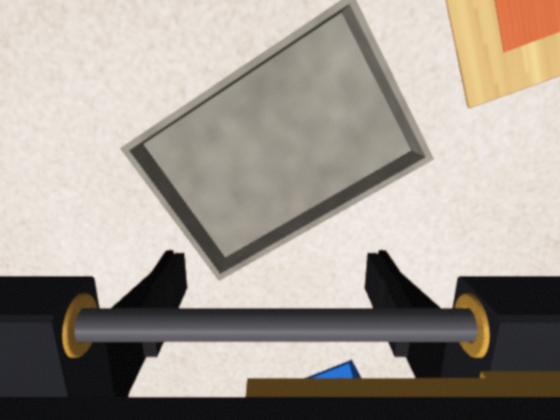

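The wrist picture is unchanged, with the tray at the centre; the call was refused because every key is required. The camera looks back past the fingers, so I'll hover beyond the drawers instead.

Request:
apply_moves --deltas '[{"tx":0.02,"ty":-0.034,"tz":0,"ax":0,"ay":0,"az":0},{"tx":0.04,"ty":-0.068,"tz":0,"ax":0,"ay":0,"az":0},{"tx":0.06,"ty":-0.102,"tz":0,"ax":0,"ay":0,"az":0},{"tx":0.08,"ty":-0.136,"tz":0,"ax":0,"ay":0,"az":0},{"tx":0.1,"ty":-0.17,"tz":0,"ax":0,"ay":0,"az":1},{"tx":0.12,"ty":-0.204,"tz":0,"ax":0,"ay":0,"az":2},{"tx":0.14,"ty":-0.238,"tz":0,"ax":0,"ay":0,"az":3},{"tx":0.16,"ty":-0.272,"tz":0,"ax":0,"ay":0,"az":4},{"tx":0.18,"ty":-0.306,"tz":0,"ax":0,"ay":0,"az":5},{"tx":0.2,"ty":-0.34,"tz":0,"ax":0,"ay":0,"az":6},{"tx":0.22,"ty":-0.374,"tz":0,"ax":0,"ay":0,"az":7},{"tx":0.24,"ty":-0.408,"tz":0,"ax":0,"ay":0,"az":7.7},{"tx":0.26,"ty":-0.442,"tz":0,"ax":0,"ay":0,"az":7.7},{"tx":0.28,"ty":-0.476,"tz":0,"ax":0,"ay":0,"az":7.7},{"tx":0.3,"ty":-0.51,"tz":0,"ax":0,"ay":0,"az":7.7},{"tx":0.32,"ty":-0.544,"tz":0,"ax":0,"ay":0,"az":7.7},{"tx":0.34,"ty":-0.578,"tz":0,"ax":0,"ay":0,"az":7.7},{"tx":0.36,"ty":-0.612,"tz":0,"ax":0,"ay":0,"az":7.7},{"tx":0.38,"ty":-0.646,"tz":0,"ax":0,"ay":0,"az":7.7},{"tx":0.395,"ty":-0.67,"tz":0,"ax":0,"ay":0,"az":7.7}]' --grip 0

```text
t: 1.87
ee_pos: [0.6203, -0.0645, 0.2219]
tool_rot: [0.347, 3.122, -0.005]
contact_force: [-0.3, -0.1, 0.5]
grip_width: 0.0004
```

```bash
cat > look.py <<'E'
import sys
from h import *
s=arm.read_state();print(s["t"],s["ee_pos"].round(4),s["tool_rot"].round(3),s["grip_width"],s["contact_force"].round(2))
p=arm.camera_params("wrist");im=arm.get_image("wrist")
cv2.imwrite(f"pics/{sys.argv[1]}.png",im[:,:,::-1]);print(-p["R"].T@p["t"])
for n,z in [("red",.028),("blue",.028),("green",.072)]:
    for a,c in blob(im,n,(0,0,560,420)):
        if a>150: print(n,a,c,ray(p,*c,z).round(4))
import pickle;pickle.dump((im,p),open(sys.argv[1]+".pkl","wb"))
E
python3 look.py w2
```

```text
1.8667 [ 0.6203 -0.0645  0.2219] [ 0.347  3.122 -0.005] 0.0004124737184587559 [-0.27 -0.05  0.49]
[ 0.53776169 -0.04535142  0.38278461]
red 684 [225.34  80.19] [ 0.5229 -0.0891  0.028 ]
blue 686 [370.39  80.04] [0.5513 0.0388 0.028 ]
blue 247 [479.18  96.31] [0.5869 0.1338 0.028 ]
blue 1483 [297.55 155.76] [ 0.6045 -0.0392  0.028 ]
green 241 [509.67  98.27] [0.5877 0.1353 0.072 ]
green 510 [297.98 218.57] [ 0.6513 -0.0508  0.072 ]
```

View pics/w2.png

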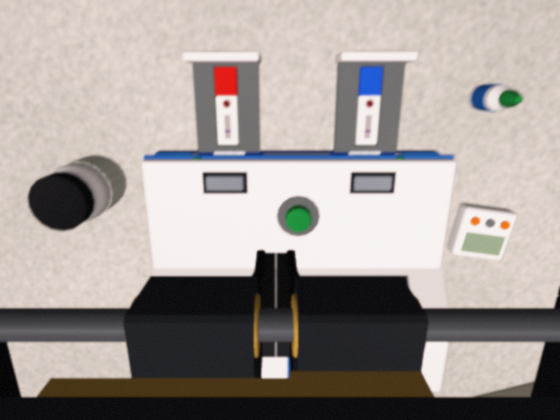

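Wrist view: the red band is at (225,80) with its plate spanning columns 183–259 at rows 52–61. The blue band is at (370,80) and the key at (298,218). The jaws are parallel to the reader front, and everything agrees with the top view.

```bash
python3 - <<'E'
from h import *
import pickle
im,p=pickle.load(open("w2.pkl","rb"))
g=cv2.cvtColor(im,cv2.COLOR_RGB2GRAY);print(g[44:68,220]);print(g[56,176:190],g[56,252:266])
r=ray(p,225.3,80.2,.028)[:2];b=ray(p,370.4,80,.028)[:2]
y=(b-r)/np.linalg.norm(b-r);x=np.array([y[1],-y[0]]);print("x",x,np.degrees(np.arctan2(x[1],x[0])))
O=(r+b)/2+.066*x;print("origin",O)
F=lambda u,v,z:[(ray(p,u,v,z)[:2]-O)@x,(ray(p,u,v,z)[:2]-O)@y]
print("plate front top L/R",F(182.5,52.5,.052),F(259.5,52.5,.052),"key",F(298,218,.072),"front edge",F(160,152,.06), "rel",F(225,182,.064))
print("jar cap",F(62,200,.085), "jar world",ray(p,62,200,.085))
print("push pt",O-.09*x-.066*y, "final(-.03)",O-.03*x-.066*y)
E
```

```text
[206 206 205 205 203 196 195 200 222 234 240 242 242 242 239 232 212 177
 140 120 109 104  98  93]
[204 202 202 204 208 216 224 232 239 241 242 242 242 242] [243 243 243 242 238 228 202 174 166 180 196 205 210 210]
x [ 0.97628689 -0.21648074] -12.502413470288566
origin [ 0.6015352 -0.0394778]
plate front top L/R [np.float64(-0.08734542941474904), np.float64(-0.09679632818252014)] [np.float64(-0.08725462980438245), np.float64(-0.03328303180429226)] key [np.float64(0.05048249568792555), np.float64(-0.0002661722526656879)] front edge [np.float64(-0.0063597797345482845), np.float64(-0.12083235088119187)] rel [np.float64(0.019583299954364815), np.float64(-0.06476193447988109)]
jar cap [np.float64(0.029688409011023504), np.float64(-0.19905126656780453)] jar world [ 0.58742884 -0.24023591  0.085     ]
push pt [ 0.49938165 -0.08442946] final(-.03) [ 0.55795886 -0.09741831]
```

Request:
apply_moves --deltas '[{"tx":-0.03,"ty":-0.002,"tz":0,"ax":0,"ay":0,"az":0},{"tx":-0.062,"ty":-0.005,"tz":0,"ax":0,"ay":0,"az":0},{"tx":-0.094,"ty":-0.007,"tz":0,"ax":0,"ay":0,"az":0},{"tx":-0.126,"ty":-0.01,"tz":0,"ax":0,"ay":0,"az":0},{"tx":-0.155,"ty":-0.012,"tz":0,"ax":0,"ay":0,"az":0},{"tx":-0.155,"ty":-0.012,"tz":-0.03,"ax":0,"ay":0,"az":0},{"tx":-0.155,"ty":-0.012,"tz":-0.06,"ax":0,"ay":0,"az":0},{"tx":-0.155,"ty":-0.012,"tz":-0.09,"ax":0,"ay":0,"az":0},{"tx":-0.155,"ty":-0.012,"tz":-0.12,"ax":0,"ay":0,"az":0},{"tx":-0.155,"ty":-0.012,"tz":-0.15,"ax":0,"ay":0,"az":0},{"tx":-0.155,"ty":-0.012,"tz":-0.175,"ax":0,"ay":0,"az":0},{"tx":-0.155,"ty":-0.012,"tz":-0.19,"ax":0,"ay":0,"az":0},{"tx":-0.155,"ty":-0.012,"tz":-0.19,"ax":0,"ay":0,"az":0}]' --grip 0

```text
t: 3.0
ee_pos: [0.4635, -0.0819, 0.0284]
tool_rot: [-0.355, -3.117, 0.014]
contact_force: [-0.4, 0.6, -0.8]
grip_width: 0.0002
```

```bash
python3 look.py w3
```

```text
3.0 [ 0.4635 -0.0819  0.0284] [-0.355 -3.117  0.014] 0.00018708065388368158 [-0.36  0.57 -0.75]
[ 0.38190937 -0.0613558   0.18966565]
blue 231 [522.94 383.34] [0.5579 0.0327 0.028 ]
```

View pics/w3.png

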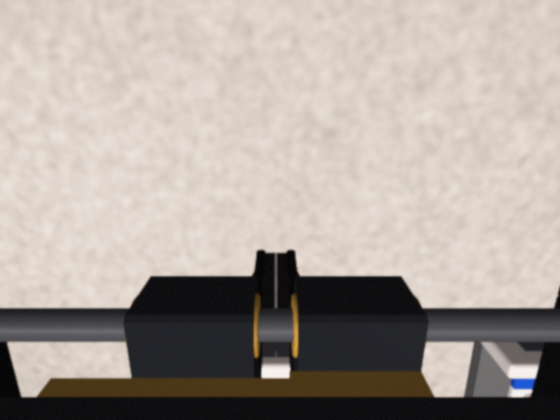

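Request:
apply_moves --deltas '[{"tx":0.011,"ty":0.003,"tz":0.002,"ax":0,"ay":0,"az":0},{"tx":0.0205,"ty":0.0007,"tz":0.002,"ax":0,"ay":0,"az":0},{"tx":0.0283,"ty":-0.001,"tz":0.002,"ax":0,"ay":0,"az":0},{"tx":0.0361,"ty":-0.0028,"tz":0.002,"ax":0,"ay":0,"az":0},{"tx":0.044,"ty":-0.0045,"tz":0.002,"ax":0,"ay":0,"az":0},{"tx":0.0498,"ty":-0.0058,"tz":0.002,"ax":0,"ay":0,"az":0},{"tx":0.0498,"ty":-0.0058,"tz":0.002,"ax":0,"ay":0,"az":0}]'

```text
t: 3.63
ee_pos: [0.5162, -0.088, 0.0324]
tool_rot: [-0.355, -3.121, 0.014]
contact_force: [-3.0, 2.8, 1.6]
grip_width: 0.0009
```

```bash
cat > tl.py <<'E'
import sys
from h import *
s=arm.read_state();O=np.array([.6015,-.0395]);x=np.array([.9763,-.2165]);y=np.array([.2165,.9763])
d=s["ee_pos"][:2]-O;f=s["contact_force"];print(s["t"],"reader frame",(d@x).round(4),(d@y).round(4),s["ee_pos"],"F",f.round(1),"along x",f[:2]@x)
T=arm.get_image("top");S=arm.get_image("side")
pt=arm.camera_params("top");ps=arm.camera_params("side")
for nm,im,pp in(("top",T,pt),("side",S,ps)):
  for c in("red","blue"):
    for a,q in blob(im,c,(265,195,335,235) if nm=="top" else (262,215,310,270)):
        w=ray(pp,*q,.028)[:2]-O;print(nm,c,a,q,(w@x).round(4),(w@y).round(4))
a=cv2.resize(T[110:240,230:390],(480,390),interpolation=cv2.INTER_CUBIC);b=cv2.resize(S[190:280,250:350],(320,288),interpolation=cv2.INTER_CUBIC)
o=np.zeros((390,800,3),np.uint8);o[:,:480]=a;o[:288,480:]=b;cv2.imwrite(f"pics/{sys.argv[1]}.png",o[:,:,::-1])
E
python3 tl.py t1
```

```text
3.6333 reader frame -0.0728 -0.0658 [ 0.5161821  -0.08799079  0.03238221] F [-3.   2.8  1.6] along x -3.5836944575745884
top blue 35 [277.77 212.51] -0.0678 0.0674
side red 36 [297.86 252.47] -0.0366 -0.0704
```

View pics/t1.png

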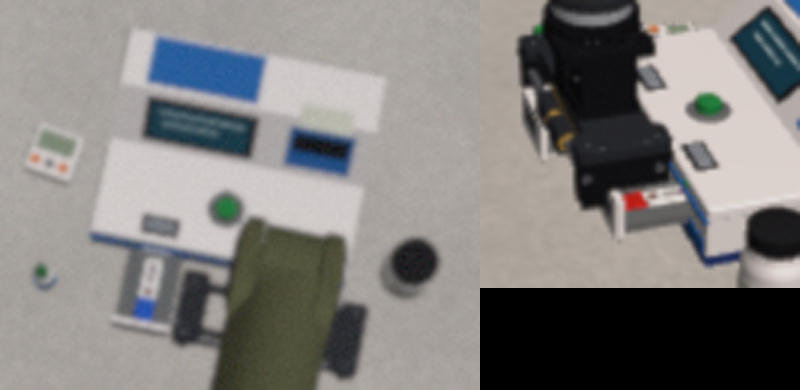

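Side view: the red band moved 28 mm inward with the plate against the fingers at 3.6 N; the blue drawer has not moved. TCP travel matches, so about 33 mm more reaches 61 mm.

Request:
apply_moves --deltas '[{"tx":0.0059,"ty":-0.0013,"tz":0,"ax":0,"ay":0,"az":0},{"tx":0.0117,"ty":-0.0026,"tz":0,"ax":0,"ay":0,"az":0},{"tx":0.0176,"ty":-0.0039,"tz":0,"ax":0,"ay":0,"az":0},{"tx":0.0234,"ty":-0.0052,"tz":0,"ax":0,"ay":0,"az":0},{"tx":0.0293,"ty":-0.0065,"tz":0,"ax":0,"ay":0,"az":0},{"tx":0.0322,"ty":-0.0071,"tz":0,"ax":0,"ay":0,"az":0},{"tx":0.0322,"ty":-0.0071,"tz":0,"ax":0,"ay":0,"az":0}]'

```text
t: 4.32
ee_pos: [0.5464, -0.0953, 0.0318]
tool_rot: [-0.356, -3.118, 0.014]
contact_force: [-4.3, 2.1, 2.5]
grip_width: 0.0006
```

```bash
python3 tl.py t2
```

```text
4.3167 reader frame -0.0417 -0.0664 [ 0.54641317 -0.09528983  0.03183739] F [-4.3  2.1  2.5] along x -4.695174921345538
top blue 36 [277.69 212.44] -0.0676 0.0677
side red 18 [307.94 250.56] -0.0082 -0.0696
side blue 27 [274.59 228.3 ] -0.0632 0.0618
```

View pics/t2.png

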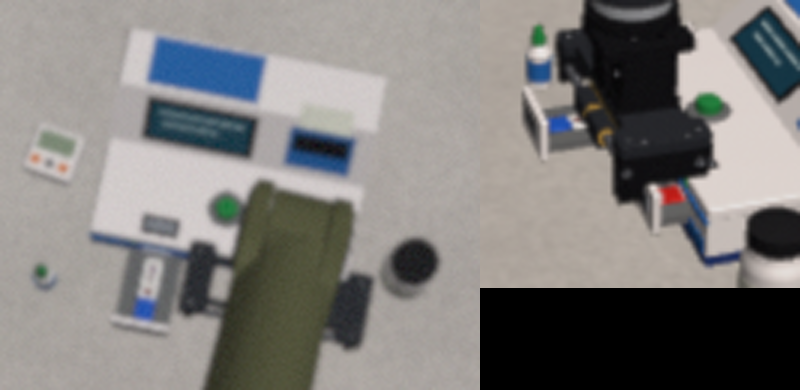

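Travel is about 59 mm at 4.7 N. I'll go 4 mm further for margin, then back off.

Request:
apply_moves --deltas '[{"tx":0.003,"ty":-0.0006,"tz":0,"ax":0,"ay":0,"az":0},{"tx":0.005,"ty":-0.001,"tz":0,"ax":0,"ay":0,"az":0},{"tx":0.005,"ty":-0.001,"tz":0,"ax":0,"ay":0,"az":0}]'

```text
t: 4.67
ee_pos: [0.5502, -0.0962, 0.0316]
tool_rot: [-0.356, -3.117, 0.013]
contact_force: [-4.3, 1.8, 3.0]
grip_width: 0.0004
```

```bash
sed -i 's/310,270/330,270/' tl.py; python3 tl.py t3
```

```text
4.6667 reader frame -0.0378 -0.0665 [ 0.55016583 -0.09619632  0.03161835] F [-4.3  1.8  3. ] along x -4.5685419771071585
top blue 37 [277.62 212.51] -0.0679 0.0679
side red 29 [310.45 250.38] -0.0015 -0.0707
side blue 28 [274.54 228.39] -0.0635 0.0614
side blue 18 [317.17 254.22] 0.0097 -0.0924
side blue 25 [316.84 263.08] -0.0045 -0.1292
```

Travel is about 63 mm, short of the hard stop. Next I let go by backing straight off and rising.

Request:
apply_moves --deltas '[{"tx":-0.008,"ty":0.0017,"tz":0,"ax":0,"ay":0,"az":0},{"tx":-0.018,"ty":0.0039,"tz":0,"ax":0,"ay":0,"az":0},{"tx":-0.03,"ty":0.0065,"tz":0,"ax":0,"ay":0,"az":0},{"tx":-0.045,"ty":0.01,"tz":0,"ax":0,"ay":0,"az":0},{"tx":-0.06,"ty":0.013,"tz":0,"ax":0,"ay":0,"az":0},{"tx":-0.07,"ty":0.015,"tz":0,"ax":0,"ay":0,"az":0},{"tx":-0.07,"ty":0.015,"tz":0.03,"ax":0,"ay":0,"az":0},{"tx":-0.07,"ty":0.015,"tz":0.06,"ax":0,"ay":0,"az":0},{"tx":-0.07,"ty":0.015,"tz":0.095,"ax":0,"ay":0,"az":0},{"tx":-0.07,"ty":0.015,"tz":0.12,"ax":0,"ay":0,"az":0},{"tx":-0.07,"ty":0.015,"tz":0.12,"ax":0,"ay":0,"az":0}]'

```text
t: 5.68
ee_pos: [0.484, -0.0821, 0.1574]
tool_rot: [0.357, 3.114, -0.01]
contact_force: [0.4, 0.8, 0.7]
grip_width: 0.0005
```

```bash
python3 tl.py t4
```

```text
5.6833 reader frame -0.1054 -0.067 [ 0.48404294 -0.0821058   0.15740415] F [0.4 0.8 0.7] along x 0.2465651354640803
top blue 36 [277.69 212.58] -0.0681 0.0676
side red 32 [306.   251.19] -0.0141 -0.0709
side blue 6 [290.5 218. ] -0.0031 0.1029
side blue 40 [304.85 233.82] 0.0101 0.0102
side blue 27 [274.59 228.3 ] -0.0632 0.0618
side blue 18 [317.17 254.22] 0.0097 -0.0924
side blue 25 [316.92 263.2 ] -0.0045 -0.1298
```

View pics/t4.png

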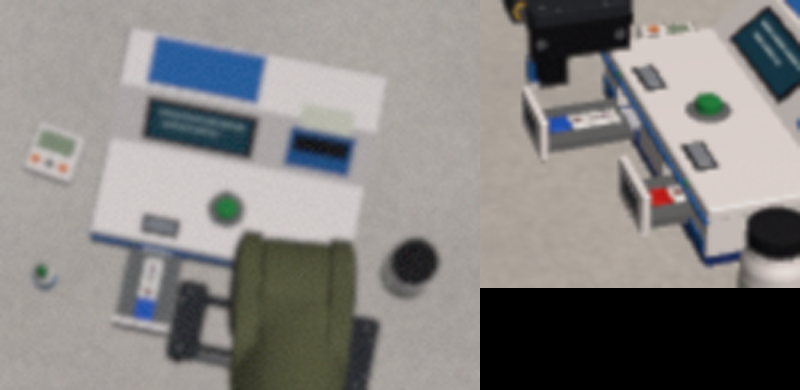

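Side view: the red drawer has sprung back to about 50 mm of travel and is latched; the blue one is out. Now to a point above the green key.

Request:
apply_moves --deltas '[{"tx":0.03,"ty":0.006,"tz":0,"ax":0,"ay":0,"az":0},{"tx":0.06,"ty":0.012,"tz":0,"ax":0,"ay":0,"az":0},{"tx":0.09,"ty":0.018,"tz":0,"ax":0,"ay":0,"az":0},{"tx":0.12,"ty":0.024,"tz":0,"ax":0,"ay":0,"az":0},{"tx":0.15,"ty":0.029,"tz":0,"ax":0,"ay":0,"az":0},{"tx":0.167,"ty":0.031,"tz":0,"ax":0,"ay":0,"az":0},{"tx":0.167,"ty":0.031,"tz":-0.02,"ax":0,"ay":0,"az":0},{"tx":0.167,"ty":0.031,"tz":-0.045,"ax":0,"ay":0,"az":0},{"tx":0.167,"ty":0.031,"tz":-0.07,"ax":0,"ay":0,"az":0},{"tx":0.167,"ty":0.031,"tz":-0.07,"ax":0,"ay":0,"az":0}]'

```text
t: 6.62
ee_pos: [0.6429, -0.0505, 0.0752]
tool_rot: [-0.356, -3.109, 0.016]
contact_force: [-1.6, 0.5, -0.9]
grip_width: 0.0005
```

```bash
python3 look.py w4
```

```text
6.6167 [ 0.6429 -0.0505  0.0752] [-0.356 -3.109  0.016] 0.0004713553737202445 [-1.63  0.45 -0.9 ]
[ 0.56270956 -0.0297903   0.23715772]
red 1745 [162.6  133.33] [ 0.5702 -0.0982  0.028 ]
blue 2186 [405.69  35.93] [0.551  0.0394 0.028 ]
blue 5116 [289.68 167.73] [ 0.6049 -0.0334  0.028 ]
```

View pics/w4.png

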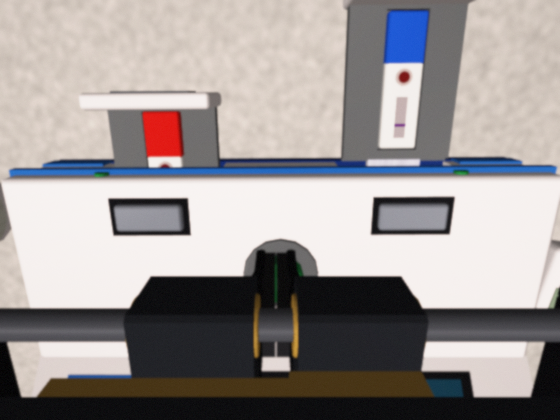

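Wrist view: the fingertips (276,255) are over the ring but about 8 mm short of the key centre. The red drawer is still at mid position, with its plate at row 100. I'll shift and press.

Request:
apply_moves --deltas '[{"tx":0.006,"ty":0,"tz":0.003,"ax":0,"ay":0,"az":0},{"tx":0.009,"ty":0,"tz":0.001,"ax":0,"ay":0,"az":0},{"tx":0.009,"ty":0,"tz":-0.003,"ax":0,"ay":0,"az":0},{"tx":0.009,"ty":0,"tz":-0.006,"ax":0,"ay":0,"az":0},{"tx":0.009,"ty":0,"tz":-0.009,"ax":0,"ay":0,"az":0},{"tx":0.009,"ty":0,"tz":-0.009,"ax":0,"ay":0,"az":0}]'

```text
t: 7.17
ee_pos: [0.6544, -0.0506, 0.0697]
tool_rot: [-0.357, -3.115, 0.015]
contact_force: [0.7, -0.4, 2.8]
grip_width: 0.0006
```

Contact at 2.8 N, about 2.3 mm deep; go deeper.

Request:
apply_moves --deltas '[{"tx":-0.002,"ty":0,"tz":-0.003,"ax":0,"ay":0,"az":0},{"tx":-0.002,"ty":0,"tz":-0.005,"ax":0,"ay":0,"az":0},{"tx":-0.002,"ty":0,"tz":-0.006,"ax":0,"ay":0,"az":0},{"tx":-0.002,"ty":0,"tz":-0.006,"ax":0,"ay":0,"az":0}]'

```text
t: 7.5
ee_pos: [0.654, -0.0506, 0.0664]
tool_rot: [-0.357, -3.119, 0.013]
contact_force: [-0.2, 1.3, 11.2]
grip_width: 0.0003
```

Fully down: 11 N at z = 0.066, beyond the 5 N spring. Next I rise and back away for a last check.

Request:
apply_moves --deltas '[{"tx":0,"ty":0,"tz":0.01,"ax":0,"ay":0,"az":0},{"tx":0,"ty":0,"tz":0.03,"ax":0,"ay":0,"az":0},{"tx":0,"ty":0,"tz":0.06,"ax":0,"ay":0,"az":0},{"tx":0,"ty":0,"tz":0.09,"ax":0,"ay":0,"az":0},{"tx":0,"ty":0,"tz":0.12,"ax":0,"ay":0,"az":0},{"tx":0,"ty":0,"tz":0.15,"ax":0,"ay":0,"az":0},{"tx":0,"ty":0,"tz":0.155,"ax":0,"ay":0,"az":0},{"tx":0,"ty":0,"tz":0.155,"ax":0,"ay":0,"az":0}]'

```text
t: 8.17
ee_pos: [0.6547, -0.051, 0.224]
tool_rot: [0.358, 3.12, -0.012]
contact_force: [0.8, 0.6, 0.1]
grip_width: 0.0002
```

```bash
python3 tl.py t5; python3 look.py w5
```

```text
8.1667 reader frame 0.0545 0.0003 [ 0.65472599 -0.05104249  0.22402931] F [0.8 0.6 0.1] along x 0.6697775076181329
top red 17 [322. 206.] -0.0184 -0.069
top blue 33 [277.42 212.42] -0.0678 0.0686
side red 32 [306.   251.19] -0.0141 -0.0709
side blue 6 [290.5 218. ] -0.0031 0.1029
side blue 40 [304.85 233.82] 0.0101 0.0102
side blue 27 [274.59 228.3 ] -0.0632 0.0618
side blue 18 [317.17 254.22] 0.0097 -0.0924
side blue 27 [316.93 263.22] -0.0045 -0.1299
8.2667 [ 0.6531 -0.0505  0.2203] [-0.357 -3.116  0.013] 0.0008123917366884249 [-0.31 -0.18  0.15]
[ 0.57164277 -0.03002596  0.38159279]
red 648 [205.36 103.68] [ 0.57   -0.0985  0.028 ]
blue 741 [351.06  45.08] [0.551  0.0399 0.028 ]
blue 261 [464.33  64.24] [0.5891 0.135  0.028 ]
blue 1090 [278.4  123.89] [ 0.6027 -0.0372  0.028 ]
blue 1506 [184.73 261.83] [ 0.7191 -0.1645  0.028 ]
blue 279 [278.73 358.96] [ 0.8606 -0.0955  0.028 ]
green 278 [494.3   60.38] [0.5893 0.1371 0.072 ]
green 552 [277.02 187.96] [ 0.6513 -0.0494  0.072 ]
```

View pics/w5.png

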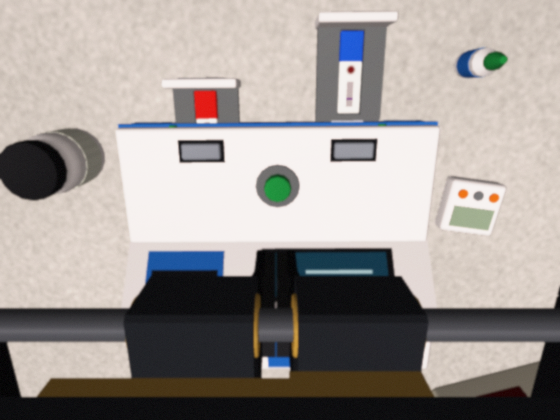

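View pics/t5.png

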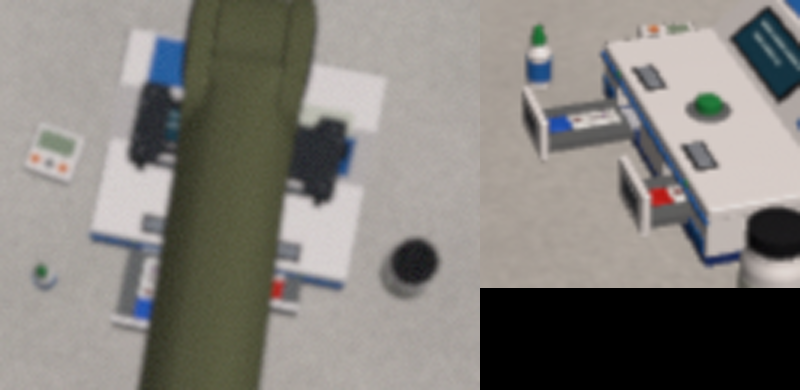

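The red drawer is latched, the blue drawer is out, the key is up, and the neighbouring things are in place. Handing in.

```bash
python3 -c "
from plant import arm
print(arm.job_done())"
```

```text
the job is handed in; nothing more can be done
None
```

The job is handed in: the red-ended cassette's drawer (the right one) is latched at its reading position, and the start key was pressed only after that. I pushed the drawer with closed fingertips to about 63 mm of travel. The measured force stayed under 6 N, read at the end of each push step. Then I backed off and the drawer sprang back to its catch. The start key went fully down, with 11 N at z = 0.066 m, and I released it. The whole run took about 8.3 s.

What the last checks showed:
- **Red drawer:** it sits at mid position, untouched. The band had moved 50 mm in the side view and 48 mm in the wrist view. The 2 mm difference is within the calibration error, and both values lie in the 46–54 mm window.
- **Blue drawer:** it is still out, and its cassette has not moved beyond measuring noise of about 1 mm.
- **Start key:** it looks up again by eye; I did not measure its height.
- **Things around the reader:** the jar, dropper and timer look unmoved. I never went near the pipette and carton and did not check them at the end.

One move call was refused for missing keys before any motion. No check failed.

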